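# Change the gauge rod between the bench centres

## Task

The steel rod lying in the bench centres has been checked and rejected: lift it out and put it in the grey reject crate. Then take the next rod of the same long, slim kind from the rack, lower it (do not drop it) into the two saddles between the centre points, and slide the tailstock up by its black post until both points sit fully home in the rod's end holes and hold it. Leave the short thick rod on the rack and the jar standing, and let go of everything at the end.

Things in the scene. Friction and masses are not known exactly. Their poses are not given: they have to be found in the camera images.
- bench_centres: Grey bench centres fixed to the table, base 100 x 367 x 18 mm. Origin on the table under the loading middle, z up; the centre line runs along y, 80 mm up; fixed headstock at +y, sliding tailstock at -y, each block 62 (x) x 50 (y) x 105 mm high; the headstock block starts at y = 98 mm.
- load_mid (a point): Loading middle on the centre line, (0, 0, 80) mm in bench_centres: a rod's middle is here once held. Dark vee saddles at y = -45 and +45 mm (10 mm thick along y, mouth 28 mm wide, top edges about 80 mm up) carry a 20 mm rod with its axis 79.5 mm above the table. Between them nothing stands above 25 mm.
- head_tip (a point): Point of the fixed headstock centre: a steel cone, 60 degrees, 3 mm wide at its point and 14 mm at its root 9.5 mm behind, on a 16 mm shank; at (0, 69, 80) mm in the frame of bench_centres.
- tail_tip (a point): Point of the equal cone on the sliding tailstock, at the same height, pointing to +y of bench_centres; it moves with the tailstock (y = -129 mm + joint value).
- tailstock (a joint): Travel of the tailstock towards the headstock (+y of bench_centres), m: 0 fully back, about 0.060 both points fully home in a 150 mm rod (each about 6 mm deep in its end hole), 0.075 end stop with no rod. Starts 30 to 60 mm short of home, slides against about 4 N of friction, stays where left.
- tail_knob (a point): Grip point on the upright black post on top of the tailstock: 16 mm across, 38 mm high above a 24 mm wide foot 3 mm high; this point is on its axis, 15 mm below its top, 131 mm above the table. It moves with the tailstock; in the frame of bench_centres it is at (0, -183.5 mm + joint value, 131).
- checked_rod: The rejected plain steel rod, 20 mm diameter x 150 mm, about 0.36 kg, lying at the start in the saddles of the bench centres, clear of both points. Origin at its middle, x along the rod. A round hole 10 mm wide and 9 mm deep in each end; both ends are the same.
- new_rod: The next rod, the same as the rejected one (20 x 150 mm, end holes 10 mm wide, 9 mm deep), lying in one of the two seats of the rack. Origin at its middle, x along the rod.
- short_rod: Short thick steel rod, 30 mm diameter x 105 mm, lying in the other seat of the rack; to be left there. Origin at its middle, x along the rod.
- rack: Low rack fixed to the table: white plate 120 x 170 x 10 mm with two seats at y = -50 and +50 mm, each of two grey vees at x = -36 and +36 mm (10 mm thick, upper edges at z = 58 mm). Rods lie along its x axis; a 20 mm rod's axis is at z = 55 mm. Origin under the middle of the plate, z up.
- crate: Open grey plastic reject crate fixed to the table, 210 (x) x 190 (y) x 70 mm high, walls and floor 5 mm thick, empty. Origin under the middle of its floor, on the table; z up.
- jar: White jar with blue cap, 56 mm diameter x 100 mm, standing behind the work; origin at the centre of its underside, z up. A bystander.
Mind the look-alikes: they are no part of the job. What is shaped like the new_rod but yellow is not meant.

How it is judged:
By the outcome, as a careful person would: the job done as asked, in the order asked, and still so for the second after the job is handed in, with the robot touching nothing.
It also fails if it takes over 66 s, if anything falls off the work surface, if the arm or the gripper's body presses on something with over 40 N, if the wrist force passes 120 N, or if a joint passes its speed limit or range.

## Robot

A 6-joint arm with a two-finger parallel gripper is mounted at the origin on the work surface. World frame = base frame: x ahead of the robot, y to its left, z up, the work surface at z = 0. Lengths are in m, angles in degrees, forces in N, time in s.
With the tool pointing down it reaches from about 0.275 to 0.85 m from the base axis. Payload 19 kg.
Tool frame: the origin (TCP) lies at the centre of the arm's flange, where the gripper is bolted on; the fingertips stand 173 mm ahead of it and the grasp point (between the pads) lies 155 mm ahead of it; x points along the fingers, z is the direction in which the jaws open and shut, and the axes are right-handed (so a half turn about x gives the same grasp; the last joint's range is limited). The gripper opens to 85 mm and grips with 20 to 120 N. Pads are 22 mm wide; open, the fingers measure 114 mm over their backs; the gripper's body (76 mm by 85 mm) begins 54 mm behind the grasp point. The pads swing forward as they close: fully open they stand 13 mm farther back than shut.
Start: joints at [-72.88, 8.623, 82.357, -0, 89.026, -7.678], TCP at [0.241, -0.522, 0.405] pointing down, gripper open.
Joint ranges: [-160.23, 160.23], [-39.13, 120.54], [6.94, 153.29], [-79.49, 259.48], [9.18, 160.14], [-161.06, 161.06]. Speed limits (degrees/s): [108.29, 108.29, 127.2, 172.46, 172.46, 172.46].

## Interface

Orientations are given as [roll, pitch, yaw] about the fixed x, y, z axes, in that order (R = Rz(yaw) Ry(pitch) Rx(roll)).
In Python, from workcell import r, viewer gives the robot as it stands. The module is installed in compiled form; this text tells all that it offers.
- The arm moves only by the tool jog_arm, never from a script. Its argument "series" is a list of rows, each a list of 4 numbers: the shift along the tool's x, y, z in cm, then the turn about the tool's x in rad. A call has 1 to 5 rows; each row is the pose to reach, as a shift and turn from the pose measured when the call began, along the tool's axes at that moment; what a row does not reach only later rows make up. A row lasts 1/10 s, in which the tool goes at most 50 mm and 8.59 degrees, less where a joint would pass 70% of its speed; a pose out of reach is approached as far as the arm can. A call with a gripper value outside its range is refused whole. "gripper" is the finger opening in cm, from 0 to 8.54, set as the call begins (left out, the last holds). The fingers move at their own pace and stop on an object; "grip_force" is the grip in N (left out, the last holds). Time passes only in rows, so rows that repeat a pose let the fingers close. It gives the time, the measured TCP pose, the force and the opening at its end, in the units of the state.
- r.observe(): the state, without advancing time (a new reading comes with each control period).
- viewer.capture(name): name is "scene" or "side" or "wrist"; returns the picture (480x640x3 uint8, red, green, blue); there is no depth.
- viewer.camera_model(name): a dict with "intrinsics" (3x3 intrinsics, pixels), "R" (3x3) and "t" (3): a world point X has camera coordinates R X + t. Camera axes: x right, y down, z forward; pixel columns grow to the right and rows downward; lengths in m; the calibration is good to about 2 mm. A picture is of the moment at which its call begins: read the wrist's pose just before it. camera_model takes no time and is no camera call; for the wrist camera it gives the pose at the moment of the call.
- r.job_done(): hands the job in, once; it reports no verdict.
The state is a dict: "clock": time; "joints": joint angles; "joint_vel": joint speeds; "effort": joint torques, N m; "eef_pos": TCP position; "tool_rot": TCP orientation; "force": force on the tool from outside, world axes, zero at the start; "ft_torque": the same for the moment, N m; "opening": finger opening in m.
Only numpy, scipy, OpenCV 4.12 (cv2) and the standard library are available. Lean on these libraries where they do the work, as an engineer would, in place of code of your own. Each camera call takes 0.05 s, during which the arm holds its last target. There are 200 camera calls.

## Working session

There is one attempt and no reset: what is moved stays moved. The work goes in short steps, Python scripts to look and compute and a tool call to move; the robot and the scene stay as the last step left them, time stands still between calls to the robot, and variables do not carry over. Pictures are saved under pics/ and viewed, about 8 in all and at most 12, crops included, and the job is handed in when it is done.

Besides the shell and the picture viewer there is one more tool, called as name(argument=value, ...) on one line, values as JSON. jog_arm: Moves the arm, as the interface text tells. Its arguments: {"type":"object","properties":{"series":{"type":"array","items":{"type":"array","items":{"type":"number"}}},"gripper":{"type":"number"},"grip_force":{"type":"number"}},"required":["series"]}

```bash
mkdir -p pics; cat > h.py <<'E'
import numpy as np, cv2
from workcell import r, viewer
def cap(n,f):
    m=viewer.camera_model(n); im=viewer.capture(n)
    cv2.imwrite('pics/'+f+'.png',cv2.cvtColor(im,cv2.COLOR_RGB2BGR)); np.savez('pics/'+f+'.npz',**{k:np.array(m[k]) for k in('intrinsics','R','t')}); return im,m
def load(f):
    return cv2.imread('pics/'+f+'.png'),dict(np.load('pics/'+f+'.npz'))
def ray(m,px,z):
    K,R,t=[np.array(m[k]) for k in('intrinsics','R','t')]
    d=R.T@np.linalg.inv(K)@np.array([px[0],px[1],1.]); c=-R.T@t
    return c+d*(z-c[2])/d[2]
def proj(m,X):
    K,R,t=[np.array(m[k]) for k in('intrinsics','R','t')]
    p=K@(R@np.array(X,float)+t); return p[:2]/p[2]
def st():
    s=r.observe(); print({k:np.round(s[k],4).tolist() for k in('clock','eef_pos','tool_rot','force','opening','joints')})
    return s
E
python3 - <<'E'
from h import *
s=st()
for n in('scene','side','wrist'):
    im,m=cap(n,n+'0'); print(n,(-m['R'].T@m['t']).round(3),m['R'][2].round(2),m['intrinsics'][0][0])
a=[cv2.imread(f'pics/{n}0.png') for n in('scene','side','wrist')]
E
```

```text
{'clock': 0.0, 'eef_pos': [0.2411, -0.5219, 0.4041], 'tool_rot': [170.1962, 89.9291, 104.9946], 'force': [-0.1672, -0.6679, -0.0519], 'opening': 0.0856, 'joints': [-72.8792, 8.6513, 82.3931, 0.0026, 89.0265, -7.6777]}
scene [ 1.08  -0.372  1.26 ] [-0.39  0.33 -0.86] 605.7674450486153
side [0.511 1.532 0.913] [ 0.02 -0.88 -0.48] 604.2052703961007
wrist [ 0.299 -0.493  0.374] [-0.24 -0.11 -0.97] 331.83336066040624
```

View pics/scene0.png

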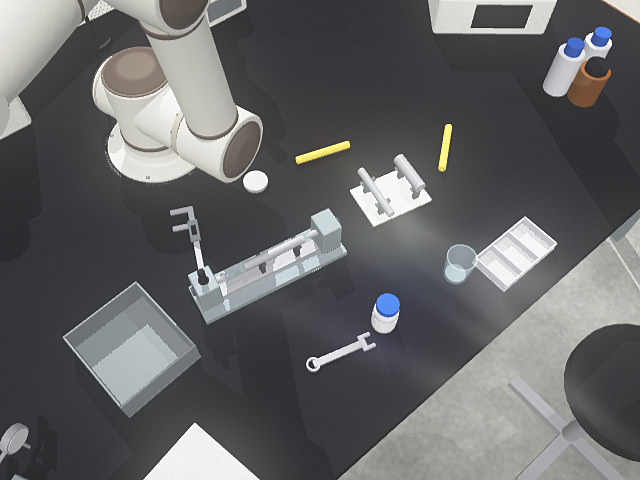

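View pics/side0.png

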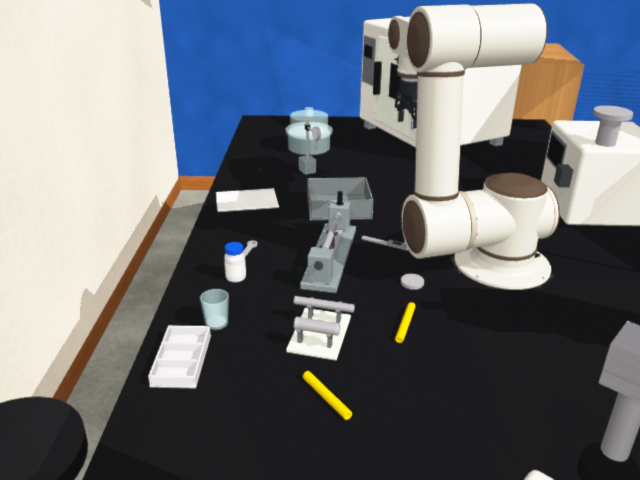

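The scene view shows the crate at about (130,345). The bench has its tailstock at (205,285) and headstock at (325,230). On the rack, the slim rod is at (375,190) and the thick one at (408,175). I'll enlarge for pixel picks.

```bash
python3 - <<'E'
import cv2,numpy as np
a=cv2.imread('pics/scene0.png')
c=cv2.resize(a[145:335,180:440],None,fx=3,fy=3,interpolation=cv2.INTER_CUBIC)
cv2.imwrite('pics/c1.png',c)
E
```

```text
(no output)
```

View pics/c1.png

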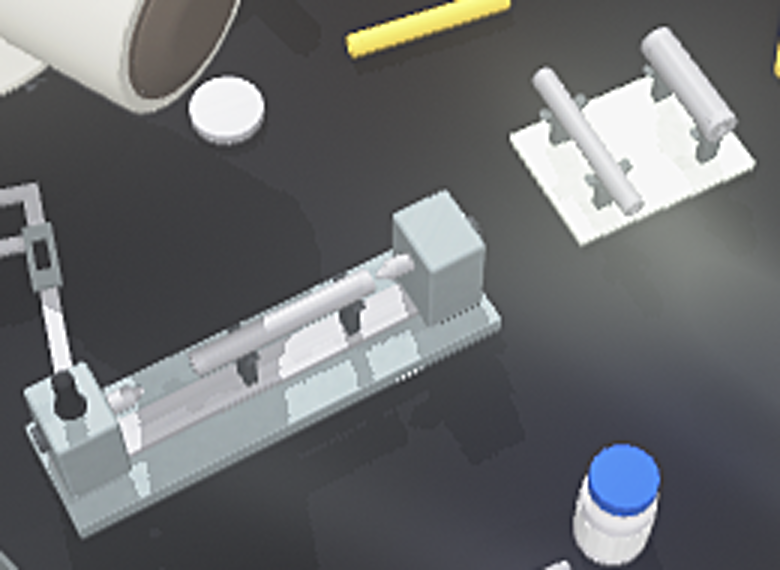

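Crop 1: the bench rod runs from (200,360) to (372,287), the slim rack rod from (545,75) to (632,205), and the tailstock post is at about (65,385).

```bash
python3 - <<'E'
from h import *
im,m=load('scene0')
f=lambda p,z:ray(m,(p[0]/3+180,p[1]/3+145),z)
def seg(n,a,b,z):
    A,B=f(a,z),f(b,z);d=B-A;print(n,A[:2].round(3),B[:2].round(3),'mid',((A+B)/2)[:2].round(3),'len',np.linalg.norm(d).round(3),'yaw',np.degrees(np.arctan2(d[1],d[0])).round(1))
seg('rod',(200,360),(372,287),.0795)
seg('new',(543,75),(632,205),.055)
seg('basefront',(85,535),(500,322),.0)
seg('headtop',(443,191),(485,243),.105)
seg('headtop2',(393,213),(432,268),.105)
seg('postTop-headtopcentre',(64,380),(439,229),.105)
print('post',f((64,380),.146))
seg('rackfront',(585,244),(755,163),.01)
seg('rackleft',(511,136),(585,244),.01)
print('jar cap',f((624,478),.1))
for p in[(63,338),(137,283),(200,355),(127,416)]: print('crate',ray(m,p,.07).round(3))
E
```

```text
rod [ 0.495 -0.068] [0.528 0.07 ] mid [0.511 0.001] len 0.142 yaw 76.8
new [0.448 0.319] [0.589 0.287] mid [0.519 0.303] len 0.145 yaw -12.9
basefront [ 0.521 -0.202] [0.581 0.158] mid [ 0.551 -0.022] len 0.365 yaw 80.5
headtop [0.508 0.157] [0.564 0.15 ] mid [0.536 0.154] len 0.056 yaw -6.3
headtop2 [0.499 0.114] [0.555 0.105] mid [0.527 0.11 ] len 0.057 yaw -9.0
postTop-headtopcentre [ 0.459 -0.159] [0.532 0.132] mid [ 0.496 -0.014] len 0.3 yaw 75.8
post [ 0.48078731 -0.16698204  0.146     ]
rackfront [0.574 0.255] [0.606 0.42 ] mid [0.59  0.338] len 0.167 yaw 79.0
rackleft [0.455 0.281] [0.574 0.255] mid [0.515 0.268] len 0.122 yaw -11.9
jar cap [0.77057008 0.09948256 0.1       ]
crate [ 0.386 -0.464  0.07 ]
crate [ 0.373 -0.278  0.07 ]
crate [ 0.599 -0.265  0.07 ]
crate [ 0.611 -0.446  0.07 ]
```

```bash
cat >> h.py <<'E'
from scipy.spatial.transform import Rotation as Rn
def go(s,x,y,z,jaw=None,show=True):
    "grasp-point target -> shift (cm) in tool axes, turn (rad); jaw = world yaw of jaw axis mod 180"
    R=Rn.from_euler('xyz',s['tool_rot'],degrees=True).as_matrix()
    g=np.array([x,y,z+.155]); d=R.T@(g-np.array(s['eef_pos']))*100
    zj=np.degrees(np.arctan2(R[1,2],R[0,2])); turn=0
    if jaw is not None: turn=-np.radians((jaw-zj+90)%180-90)
    print('jaw now',round(zj,1),'shift cm',d.round(2),'turn',round(turn,3)); return d,turn,R
E
python3 - <<'E'
from h import *
s=r.observe(); d,t,R=go(s,.511,-.03,.24,-9.7); print(R.round(3))
E
```

```text
jaw now -65.2 shift cm [  0.96  45.13 -33.34] turn -0.969
[[-0.     0.908  0.419]
 [ 0.001  0.419 -0.908]
 [-1.     0.    -0.001]]
```

jog_arm(series=[[0.1, 4, -3], [0.1, 8, -6]])

```text
invalid input
```

jog_arm(series=[[0.1, 3.5, -2.6, 0], [0.2, 7, -5.2, 0], [0.3, 10.5, -7.8, 0], [0.3, 14, -10.4, 0], [0.3, 17.5, -13, 0]])

```text
clock: 0.65
eef_pos: [0.3459, -0.3289, 0.4012]
tool_rot: [172.9, 89.9, 107.6]
force: [1.3, -0.0, -0.2]
opening: 0.0855
```

jog_arm(series=[[0.1, 3.6, -2.6, 0], [0.2, 7.2, -5.2, 0], [0.3, 10.8, -7.8, 0], [0.3, 14.4, -10.4, 0], [0.3, 18, -13, 0]])

```text
clock: 1.15
eef_pos: [0.4553, -0.1336, 0.3984]
tool_rot: [164.8, 89.9, 99.5]
force: [1.3, -0.3, -0.6]
opening: 0.0853
```

jog_arm(series=[[0, 2, -1.6, -0.12], [0.1, 4, -3.2, -0.24], [0.2, 6, -4.8, -0.36], [0.3, 8, -6, -0.48], [0.3, 9.6, -7.3, -0.6]])

```text
clock: 1.65
eef_pos: [0.5124, -0.026, 0.3951]
tool_rot: [152.0, 89.9, 121.4]
force: [0.8, -0.3, 0.3]
opening: 0.0853
```

jog_arm(series=[[0, 0, 0, -0.12], [0, 0, 0, -0.24], [0, 0, 0, -0.36], [0, 0, 0, -0.37], [0, 0, 0, -0.37]])

```text
clock: 2.15
eef_pos: [0.5123, -0.0261, 0.395]
tool_rot: [137.9, 89.9, 128.4]
force: [-0.1, 0.6, 0.6]
opening: 0.0858
```

```bash
python3 - <<'E'
from h import *
st(); cap('wrist','w1'); st()
E
```

```text
{'clock': 2.15, 'eef_pos': [0.5123, -0.0261, 0.395], 'tool_rot': [137.8707, 89.921, 128.3507], 'force': [-0.1271, 0.6358, 0.5864], 'opening': 0.0858, 'joints': [-11.5375, 1.4074, 91.2883, 0.0509, 87.3648, -2.0198]}
{'clock': 2.2, 'eef_pos': [0.5123, -0.0261, 0.3951], 'tool_rot': [134.8686, 89.9229, 125.3326], 'force': [0.4491, 1.4792, 0.2432], 'opening': 0.0856, 'joints': [-11.5387, 1.4062, 91.2868, 0.0527, 87.3633, -2.0052]}
```

View pics/w1.png

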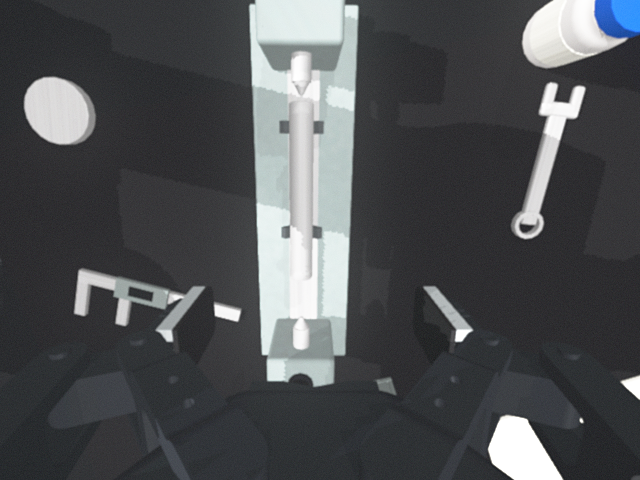

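Wrist view: the rod runs from (301,99) to (301,278). The head tip is at (301,96), the tail tip at (300,318), and the saddles are at rows 127 and 232.

```bash
python3 - <<'E'
from h import *
_,m=load('w1')
P={}
for n,p,z in[('rodtop',(301.5,99),.0895),('rodbot',(300.5,278),.0795),('head',(301,96),.08),('tail',(300,318),.08),('sadH',(301,127),.077),('sadT',(301,232),.077),('rodaxH',(302,112),.0895),('rodaxT',(300.8,272),.0895)]:
    P[n]=ray(m,p,z); print(n,P[n][:2].round(4))
d=P['tail']-P['head'];print('gap',np.linalg.norm(d),'yaw',np.degrees(np.arctan2(-d[1],-d[0])))
d=P['rodaxH']-P['rodaxT'];print('rod yaw',np.degrees(np.arctan2(d[1],d[0])))
print('sad mid',(P['sadH']+P['sadT'])/2,np.linalg.norm(P['sadH']-P['sadT']))
s=r.observe(); go(s,.514,.003,.082,-9.7)
E
```

```text
rodtop [0.5181 0.0765]
rodbot [ 0.4901 -0.0734]
head [0.518  0.0801]
tail [ 0.4825 -0.1134]
sadH [0.5138 0.0571]
sadT [ 0.4981 -0.031 ]
rodaxH [0.5169 0.0672]
rodaxT [ 0.4925 -0.0639]
gap 0.19668461371851811 yaw 79.6005160579242
rod yaw 79.4663251551311
sad mid [0.50594274 0.01302353 0.077     ] 0.08947548360514211
jaw now -9.5 shift cm [15.81  2.88 -0.3 ] turn 0.003
```

jog_arm(series=[[2, 1.3, -0.6, 0.01], [5, 2.6, -1.3, 0.016], [8.5, 2.6, -1.3, 0.016], [11, 2.6, -1.3, 0.016], [13, 2.6, -1.3, 0.016]])

```text
clock: 2.7
eef_pos: [0.5033, 0.002, 0.2635]
tool_rot: [157.6, 89.9, 147.0]
force: [0.4, -0.7, 0.6]
opening: 0.0854
```

jog_arm(series=[[1, 0, 0, 0], [2, 0, 0, 0], [2.8, 0, 0, 0], [3.1, 0, 0, 0], [3.1, 0, 0, 0]])

```text
clock: 3.2
eef_pos: [0.5034, 0.002, 0.2326]
tool_rot: [156.5, 89.9, 145.8]
force: [0.2, 0.1, 0.2]
opening: 0.0856
```

jog_arm(series=[[0, 0, 0, 0], [0, 0, 0, 0], [0, 0, 0, 0], [0, 0, 0, 0], [0, 0, 0, 0]], gripper=1.0, grip_force=60)

```text
clock: 3.7
eef_pos: [0.5046, 0.0017, 0.2338]
tool_rot: [16.8, 89.8, 6.2]
force: [8.1, -1.0, 1.6]
opening: 0.0185
```

jog_arm(series=[[0, 0, 0, 0], [0, 0, 0, 0], [0, 0, 0, 0], [0, 0, 0, 0], [0, 0, 0, 0]])

```text
clock: 4.2
eef_pos: [0.5046, 0.0017, 0.2338]
tool_rot: [16.0, 89.8, 5.4]
force: [3.4, -1.2, -2.8]
opening: 0.0183
```

jog_arm(series=[[-1, 0, 0, 0], [-3, 0, 0, 0], [-6.5, 0, 0, 0], [-10, 0, 0, 0], [-14, 0, 0, 0]])

```text
clock: 4.7
eef_pos: [0.5035, 0.0018, 0.3751]
tool_rot: [28.5, 89.9, 17.8]
force: [2.0, 0.3, -4.1]
opening: 0.0185
```

jog_arm(series=[[0, -2, 0.2, 0], [0, -5, 0.7, 0], [0, -9, 1.3, 0], [0, -13, 2, 0], [0, -17, 2.7, 0]])

```text
clock: 5.2
eef_pos: [0.498, -0.1716, 0.3756]
tool_rot: [40.1, 89.9, 29.5]
force: [0.3, 0.3, -3.1]
opening: 0.0182
```

jog_arm(series=[[0, -4.5, 0.6, 0], [0, -9, 1.3, 0], [0, -13.5, 2, 0], [0, -17, 2.4, 0], [0, -19, 2.6, 0]])

```text
clock: 5.7
eef_pos: [0.4878, -0.3655, 0.3754]
tool_rot: [83.2, 89.9, 72.5]
force: [-0.4, 0.9, -4.0]
opening: 0.0185
```

jog_arm(series=[[0, 0, 0, -0.08], [0, 0, 0, -0.17], [0, 0, 0, -0.25], [0, 0, 0, -0.25], [0, 0, 0, -0.25]])

```text
clock: 6.2
eef_pos: [0.4878, -0.365, 0.3756]
tool_rot: [74.7, 89.9, 78.2]
force: [0.3, 0.1, -3.6]
opening: 0.0182
```

```bash
python3 - <<'E'
from h import *
s=st(); cap('wrist','w2');go(s,.492,-.363,.035,4)
E
```

```text
{'clock': 6.2, 'eef_pos': [0.4878, -0.365, 0.3756], 'tool_rot': [74.7396, 89.898, 78.2196], 'force': [0.3219, 0.0589, -3.5868], 'opening': 0.0182, 'joints': [-44.0711, 13.3399, 80.1289, 0.0864, 86.5857, -47.5562]}
jaw now 3.5 shift cm [18.56  0.15  0.42] turn -0.009
```

View pics/w2.png

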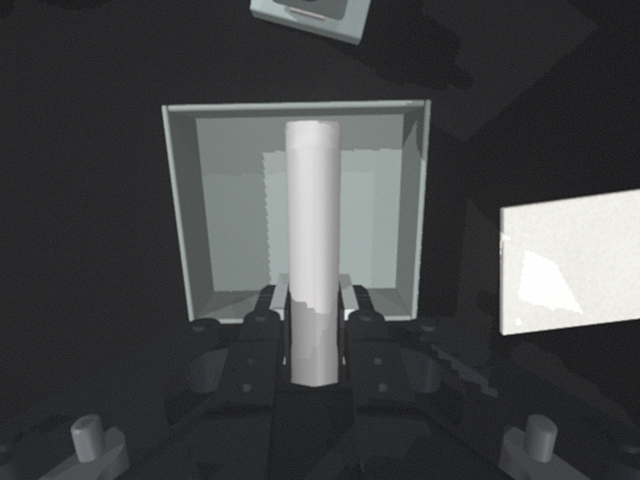

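The rod is held level above the crate. The rim corners are at (163,107), (430,101), (415,318) and (188,321).

```bash
python3 - <<'E'
from h import *
_,m=load('w2'); C=np.array([ray(m,p,.07) for p in[(163,107),(430,101),(415,318),(188,321)]]);print(C.round(3),C.mean(0))
s=r.observe();c=C.mean(0);go(s,c[0],c[1],.035,4)
E
```

```text
[[ 0.364 -0.275  0.07 ]
 [ 0.571 -0.259  0.07 ]
 [ 0.585 -0.445  0.07 ]
 [ 0.376 -0.46   0.07 ]] [ 0.47379903 -0.35977958  0.07      ]
jaw now 3.5 shift cm [18.56  0.59 -1.38] turn -0.009
```

jog_arm(series=[[2, 0.3, -0.7, -0.01], [5, 0.6, -1.4, -0.01], [9, 0.6, -1.4, -0.01], [13, 0.6, -1.4, -0.01], [16, 0.6, -1.4, -0.01]])

```text
clock: 6.75
eef_pos: [0.4732, -0.3591, 0.2134]
tool_rot: [99.8, 89.8, 103.8]
force: [0.6, 0.3, -3.8]
opening: 0.0182
```

jog_arm(series=[[1, 0, 0, 0], [2, 0, 0, 0], [2.6, 0, 0, 0], [2.6, 0, 0, 0], [2.6, 0, 0, 0]])

```text
clock: 7.25
eef_pos: [0.4734, -0.3593, 0.1885]
tool_rot: [74.3, 89.9, 78.2]
force: [0.7, -0.3, -3.2]
opening: 0.018
```

jog_arm(series=[[0, 0, 0, 0], [0, 0, 0, 0], [0, 0, 0, 0], [0, 0, 0, 0], [0, 0, 0, 0]], gripper=5)

```text
clock: 7.75
eef_pos: [0.4734, -0.3593, 0.1886]
tool_rot: [67.8, 89.9, 71.8]
force: [0.9, -0.0, -0.1]
opening: 0.0499
```

jog_arm(series=[[-2, 0, 0, 0], [-6, 0, 0, 0], [-10, 0, 0, 0], [-14, 0, 0, 0], [-18, 0, 0, 0]])

```text
clock: 8.25
eef_pos: [0.4731, -0.3594, 0.3704]
tool_rot: [65.0, 89.9, 69.0]
force: [-0.0, -0.5, -1.0]
opening: 0.0502
```

```bash
python3 - <<'E'
from h import *
s=st();go(s,.52,.28,.24,78); d,t,R=go(s,.52,.28,.24,-10); print(R.round(3))
E
```

```text
{'clock': 8.25, 'eef_pos': [0.4731, -0.3594, 0.3704], 'tool_rot': [65.033, 89.9057, 68.9771], 'force': [-0.0007, -0.4557, -1.0021], 'opening': 0.0502, 'joints': [-44.6694, 11.6744, 82.7522, 0.0867, 85.6112, -48.6202]}
jaw now 3.9 shift cm [-2.36 63.47  9.08] turn -1.293
jaw now 3.9 shift cm [-2.36 63.47  9.08] turn 0.243
[[ 0.001 -0.069  0.998]
 [ 0.002  0.998  0.069]
 [-1.     0.001  0.001]]
```

jog_arm(series=[[-0.4, 3, 0.5, 0], [-0.8, 7.5, 1.3, 0], [-1.2, 12, 2.1, 0], [-1.6, 16.5, 2.9, 0], [-2, 21, 3.7, 0]], gripper=6)

```text
clock: 8.75
eef_pos: [0.4953, -0.1456, 0.391]
tool_rot: [55.5, 89.9, 59.4]
force: [-0.6, 0.7, -0.0]
opening: 0.0597
```

jog_arm(series=[[0, 4.5, 0.8, 0], [0, 9, 1.6, 0], [0, 13.5, 2.3, 0], [0, 18, 3.1, 0], [0, 22, 3.8, 0]])

```text
clock: 9.25
eef_pos: [0.5179, 0.0787, 0.3915]
tool_rot: [46.1, 89.9, 50.1]
force: [1.0, -0.1, 0.5]
opening: 0.0599
```

jog_arm(series=[[0, 4.5, 0.8, -0.12], [0, 9, 1.6, -0.25], [0, 13.5, 2.3, -0.38], [0, 18, 3.1, -0.5], [0, 21.3, 3.7, -0.62]])

```text
clock: 9.75
eef_pos: [0.5398, 0.2963, 0.3918]
tool_rot: [16.3, 89.9, 56.1]
force: [1.0, 0.2, -0.3]
opening: 0.0596
```

jog_arm(series=[[0, 0, 0, -0.13], [0, 0, 0, -0.27], [0, 0, 0, -0.41], [0, 0, 0, -0.54], [0, 0, 0, -0.67]])

```text
clock: 10.25
eef_pos: [0.5398, 0.2964, 0.3917]
tool_rot: [-20.0, 89.9, 58.5]
force: [0.5, -0.0, -0.5]
opening: 0.06
```

jog_arm(series=[[0, 0, 0, 0], [0, 0, 0, 0]])

```text
clock: 10.45
eef_pos: [0.5398, 0.2964, 0.3917]
tool_rot: [-18.9, 89.9, 59.5]
force: [-1.4, 0.8, -0.9]
opening: 0.0602
```

```bash
python3 - <<'E'
from h import *
s=st(); cap('wrist','w3');go(s,.519,.303,.055,78)
E
```

```text
{'clock': 10.45, 'eef_pos': [0.5398, 0.2964, 0.3917], 'tool_rot': [-18.8567, 89.8828, 59.4607], 'force': [-1.4054, 0.7921, -0.9048], 'opening': 0.0602, 'joints': [21.5881, 13.7129, 77.8127, 0.072, 88.3819, -56.7312]}
jaw now 78.3 shift cm [18.17  2.18  0.19] turn 0.006
```

View pics/w3.png

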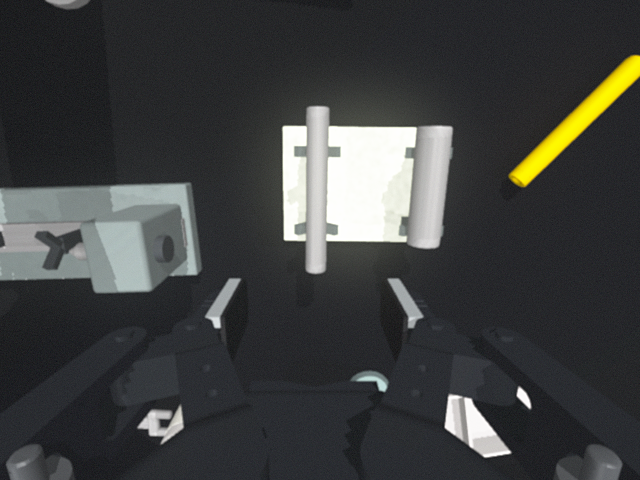

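The slim rod runs from (318,108) to (316,271), with the thick rod at (430,185).

```bash
python3 - <<'E'
from h import *
_,m=load('w3'); A=ray(m,(318,108),.062);B=ray(m,(316,271),.055);d=B-A;M=(A+B)/2
y=np.degrees(np.arctan2(d[1],d[0]));print(A,B,M.round(4),np.linalg.norm(d[:2]),y)
s=r.observe();go(s,M[0],M[1],.0545,y+90)
E
```

```text
[0.44411102 0.32086328 0.062     ] [0.59062328 0.28908618 0.055     ] [0.5174 0.305  0.0585] 0.14991873954275042 -12.237365567874079
jaw now 78.3 shift cm [18.22  2.38  0.36] turn 0.01
```

jog_arm(series=[[2, 1.2, 0.2, 0.01], [5, 2.4, 0.36, 0.01], [9, 2.4, 0.36, 0.01], [13, 2.4, 0.36, 0.01], [16, 2.4, 0.36, 0.01]])

```text
clock: 11.0
eef_pos: [0.5166, 0.3049, 0.2294]
tool_rot: [26.3, 89.9, 103.9]
force: [0.3, -0.0, 0.6]
opening: 0.0601
```

jog_arm(series=[[0.8, 0, 0, 0], [1.6, 0, 0, 0], [2.2, 0, 0, 0], [2.2, 0, 0, 0], [2.2, 0, 0, 0]])

```text
clock: 11.5
eef_pos: [0.5168, 0.305, 0.2085]
tool_rot: [-17.3, 89.9, 60.2]
force: [-1.3, -0.1, -0.1]
opening: 0.0602
```

jog_arm(series=[[0, 0, 0, 0], [0, 0, 0, 0], [0, 0, 0, 0], [0, 0, 0, 0], [0, 0, 0, 0]], gripper=1.0, grip_force=60)

```text
clock: 12.0
eef_pos: [0.5169, 0.3043, 0.2091]
tool_rot: [-73.7, 89.9, 3.8]
force: [-3.7, -10.8, 8.9]
opening: 0.0184
```

jog_arm(series=[[0, 0, 0, 0], [0, 0, 0, 0], [0, 0, 0, 0], [0, 0, 0, 0]])

```text
clock: 12.4
eef_pos: [0.5169, 0.3043, 0.2092]
tool_rot: [-87.5, 89.9, -10.0]
force: [-1.8, -4.5, 4.7]
opening: 0.018
```

jog_arm(series=[[-1, 0, 0, 0], [-3, 0, 0, 0], [-7, 0, 0, 0], [-11, 0, 0, 0], [-15, 0, 0, 0]])

```text
clock: 12.9
eef_pos: [0.5164, 0.3043, 0.3612]
tool_rot: [-65.6, 89.9, 11.9]
force: [1.1, 0.0, -3.3]
opening: 0.018
```

```bash
python3 - <<'E'
from h import *
s=st(); d,t,R=go(s,.504,.002,.22,-10.4); print(R.round(3))
E
```

```text
{'clock': 12.9, 'eef_pos': [0.5164, 0.3043, 0.3612], 'tool_rot': [-65.6367, 89.9449, 11.9175], 'force': [1.0912, 0.0413, -3.3358], 'opening': 0.018, 'joints': [23.153, 12.5172, 82.806, -0.0108, 84.6227, -54.4002]}
jaw now 77.6 shift cm [ -1.39  -5.31 -29.79] turn 1.535
[[ 0.001 -0.976  0.216]
 [ 0.     0.216  0.977]
 [-1.    -0.001  0.   ]]
```

jog_arm(series=[[-0.2, -0.6, -3, 0], [-0.4, -1.2, -7, 0], [-0.6, -1.8, -11, 0], [-0.8, -2.4, -15, 0], [-1, -3.2, -18, 0]])

```text
clock: 13.4
eef_pos: [0.5081, 0.12, 0.3718]
tool_rot: [-63.8, 89.9, 13.7]
force: [0.6, 0.2, -3.2]
opening: 0.0181
```

jog_arm(series=[[0, -0.5, -3, 0.12], [0, -1, -6, 0.25], [0, -1.5, -9, 0.38], [0, -2.1, -11.8, 0.51], [0, -2.1, -11.8, 0.64]])

```text
clock: 13.9
eef_pos: [0.503, -0.0023, 0.3723]
tool_rot: [-49.0, 89.9, -8.6]
force: [-0.0, 0.7, -3.9]
opening: 0.0183
```

jog_arm(series=[[0, 0, 0, 0.14], [0, 0, 0, 0.28], [0, 0, 0, 0.42], [0, 0, 0, 0.56], [0, 0, 0, 0.7]])

```text
clock: 14.4
eef_pos: [0.503, -0.0021, 0.3727]
tool_rot: [1.9, 89.9, 1.9]
force: [-0.4, -0.4, -3.6]
opening: 0.0182
```

jog_arm(series=[[0, 0, 0, 0.1], [0, 0, 0, 0.2], [0, 0, 0, 0.2]])

```text
clock: 14.7
eef_pos: [0.5029, -0.002, 0.3731]
tool_rot: [18.0, 89.9, 6.5]
force: [0.1, 0.3, -4.1]
opening: 0.0181
```

```bash
python3 - <<'E'
from h import *
s=st(); cap('wrist','w4'); d,t,R=go(s,.5046,.0017,.0787,-10.5)
E
```

```text
{'clock': 14.7, 'eef_pos': [0.5029, -0.002, 0.3731], 'tool_rot': [18.0397, 89.857, 6.4717], 'force': [0.1118, 0.2828, -4.0659], 'opening': 0.0181, 'joints': [-9.0188, 0.6818, 94.5744, 0.0384, 84.606, 2.5455]}
jaw now -11.6 shift cm [13.94  0.38  0.06] turn -0.019
```

View pics/w4.png

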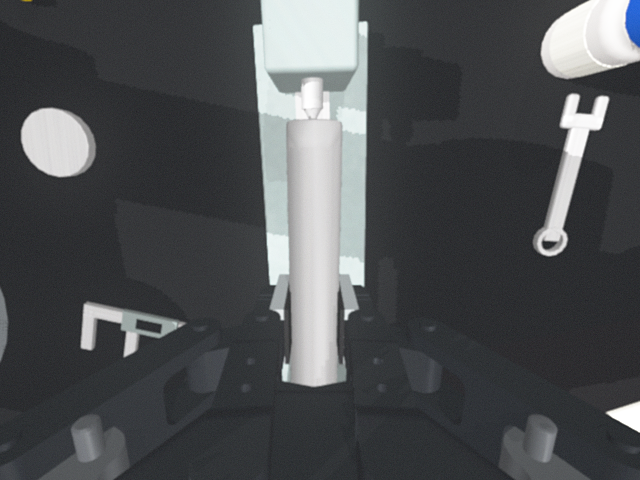

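```bash
python3 - <<'E'
from h import *
_,m=load('w4'); s=r.observe()
A=ray(m,(314,122),.2285);B=ray(m,(314,384),.2188-.005);print(A,B,(A+B)/2,np.linalg.norm((A-B)[:2]),'d from tcp',np.linalg.norm(A[:2]-s['eef_pos'][:2]))
E
```

```text
[0.51648307 0.07100993 0.2285    ] [ 0.49388427 -0.03954307  0.2138    ] [0.50518367 0.01573343 0.22115   ] 0.11283914329724147 d from tcp 0.07426030486479447
```

jog_arm(series=[[1, 0.2, 0, -0.01], [3, 0.4, 0.06, -0.019], [6, 0.4, 0.06, -0.019], [9, 0.4, 0.06, -0.019], [11, 0.4, 0.06, -0.019]])

```text
clock: 15.25
eef_pos: [0.5039, 0.0021, 0.2604]
tool_rot: [76.7, 90.0, 66.6]
force: [-0.1, 0.2, -3.6]
opening: 0.0179
```

jog_arm(series=[[0.6, 0, 0, 0], [1.2, 0, 0, 0], [1.8, 0, 0, 0], [2.2, 0, 0, 0], [2.2, 0, 0, 0]])

```text
clock: 15.75
eef_pos: [0.5039, 0.0021, 0.2384]
tool_rot: [69.2, 90.0, 59.1]
force: [0.4, 0.3, -4.2]
opening: 0.0182
```

```bash
python3 - <<'E'
from h import *
s=st(); d,t,R=go(s,.5046,.0017,.0787,-10.5)
E
```

```text
{'clock': 15.75, 'eef_pos': [0.5039, 0.0021, 0.2384], 'tool_rot': [69.2003, 89.9565, 59.1439], 'force': [0.4451, 0.3234, -4.2396], 'opening': 0.0182, 'joints': [-8.5347, 7.0125, 104.2868, 0.0432, 68.6842, 1.506]}
jaw now -10.1 shift cm [ 0.47 -0.03  0.08] turn 0.008
```

jog_arm(series=[[0.1, 0, 0.06, 0.008], [0.2, 0, 0.06, 0.008], [0.3, 0, 0.06, 0.008], [0.4, 0, 0.06, 0.008], [0.42, 0, 0.06, 0.008]])

```text
clock: 16.25
eef_pos: [0.5047, 0.002, 0.2345]
tool_rot: [35.3, 89.9, 24.8]
force: [0.7, -0.5, 0.7]
opening: 0.0182
```

jog_arm(series=[[0.02, 0, 0, 0], [0.05, 0, 0, 0], [0.05, 0, 0, 0]])

```text
clock: 16.55
eef_pos: [0.5048, 0.002, 0.2342]
tool_rot: [23.1, 89.9, 12.6]
force: [1.3, 0.2, 1.1]
opening: 0.0184
```

Contact: the weight has moved onto the saddles. Releasing and raising.

jog_arm(series=[[0, 0, 0, 0], [0, 0, 0, 0], [0, 0, 0, 0], [0, 0, 0, 0], [0, 0, 0, 0]], gripper=6)

```text
clock: 17.05
eef_pos: [0.5048, 0.002, 0.2342]
tool_rot: [25.0, 89.9, 14.5]
force: [-0.3, 0.2, -0.5]
opening: 0.0602
```

jog_arm(series=[[-1, 0, 0, 0], [-3, 0, 0, 0], [-7, -1, 0, 0], [-11, -2.5, 0, 0], [-15, -4, 0, 0]])

```text
clock: 17.55
eef_pos: [0.4967, -0.0376, 0.3866]
tool_rot: [17.1, 89.9, 6.6]
force: [1.3, 0.3, -0.2]
opening: 0.0599
```

jog_arm(series=[[0, -3, 0, 0], [0, -6, 0, 0], [0, -6, 0, 0]])

```text
clock: 17.85
eef_pos: [0.4852, -0.099, 0.3876]
tool_rot: [-4.1, 89.8, -14.7]
force: [0.5, 0.4, -0.3]
opening: 0.0597
```

```bash
python3 - <<'E'
from h import *
s=st(); cap('wrist','w5'); cap('scene','s5')
E
```

```text
{'clock': 17.85, 'eef_pos': [0.4852, -0.099, 0.3876], 'tool_rot': [-4.0607, 89.8207, -14.6805], 'force': [0.5216, 0.3849, -0.2953], 'opening': 0.0597, 'joints': [-20.4564, -0.6492, 94.2254, 0.0181, 86.2453, -9.8379]}
```

View pics/w5.png

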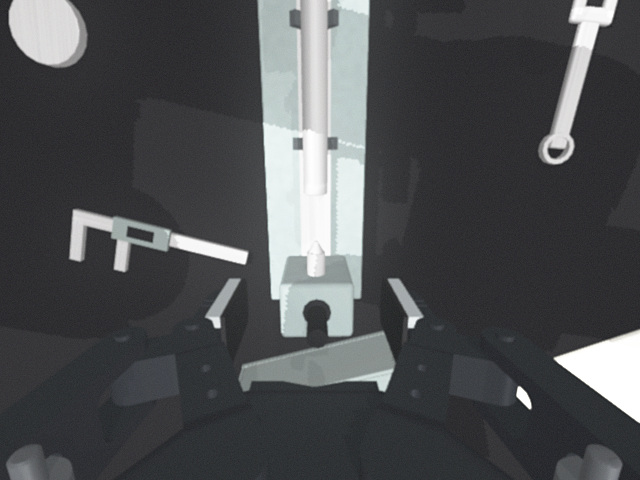

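The new rod lies in both saddles with its near end at (315,193). The tail tip is at (316,243), the post foot at (317,313), and its top near (317,335).

```bash
python3 - <<'E'
from h import *
_,m=load('w5')
print('tip',ray(m,(316,243),.08),'rodend',ray(m,(315,193),.08),'foot',ray(m,(317,313),.108),'top',ray(m,(317,337),.146))
K=np.array([.506,.0128])-.1825*np.array([.1805,.9836]);print(K,proj(m,[*K,.108]),proj(m,[*K,.146]))
s=r.observe();d,t,R=go(s,K[0],K[1],.131,-10.4)
E
```

```text
tip [ 0.48379405 -0.11383546  0.08      ] rodend [ 0.49095007 -0.07083378  0.08      ] foot [ 0.47471484 -0.16543249  0.108     ] top [ 0.47442606 -0.16406475  0.146     ]
[ 0.47305875 -0.166707  ] [315.3222712  314.69829333] [315.80430494 340.50086959]
jaw now -10.6 shift cm [10.1  -7.1   0.02] turn -0.003
```

jog_arm(series=[[0, -3, 0, 0], [0, -7, 0.1, 0], [3, -7, 0.1, 0], [6, -7, 0.1, 0], [8, -7, 0.1, 0]])

```text
clock: 18.45
eef_pos: [0.4738, -0.1652, 0.3054]
tool_rot: [52.6, 89.9, 42.0]
force: [0.3, 0.7, -0.7]
opening: 0.0598
```

jog_arm(series=[[1, 0, 0, 0], [2, 0, 0, 0], [2, 0, 0, 0]])

```text
clock: 18.75
eef_pos: [0.4739, -0.1647, 0.2848]
tool_rot: [84.8, 89.9, 74.3]
force: [-0.5, 1.1, 0.7]
opening: 0.0601
```

jog_arm(series=[[0, 0, 0, 0], [0, 0, 0, 0], [0, 0, 0, 0], [0, 0, 0, 0], [0, 0, 0, 0]], gripper=0.8, grip_force=30)

```text
clock: 19.25
eef_pos: [0.475, -0.1649, 0.2859]
tool_rot: [16.8, 89.7, 6.3]
force: [16.5, -1.3, -3.1]
opening: 0.015
```

```bash
python3 - <<'E'
from h import *
s=st(); d,t,R=go(s,.474,-.166,.131,-10.4)
E
```

```text
{'clock': 19.25, 'eef_pos': [0.475, -0.1649, 0.2859], 'tool_rot': [16.7913, 89.7034, 6.2807], 'force': [16.5187, -1.2616, -3.0629], 'opening': 0.015, 'joints': [-27.9835, 4.0875, 101.4875, 0.1736, 74.1799, -17.5198]}
jaw now -10.5 shift cm [-0.01 -0.12 -0.08] turn -0.002
```

jog_arm(series=[[0, 0, 0.05, 0], [0, 0, 0.1, 0], [0, 0, 0.1, 0]], grip_force=70)

```text
clock: 19.55
eef_pos: [0.4755, -0.165, 0.286]
tool_rot: [26.5, 89.8, 15.9]
force: [-7.3, 1.0, 1.0]
opening: 0.0144
```

jog_arm(series=[[0, 0.5, 0, 0], [0, 1.2, 0, 0], [0, 1.9, 0, 0], [0, 2.6, 0, 0], [0, 3.2, 0, 0]])

```text
clock: 20.05
eef_pos: [0.4812, -0.1334, 0.286]
tool_rot: [21.4, 89.9, 10.9]
force: [-3.5, -4.1, -3.3]
opening: 0.0139
```

```bash
python3 - <<'E'
from h import *
s=st(); R=Rn.from_euler('xyz',s['tool_rot'],degrees=True).as_matrix();print('tool force',R.T@s['force'])
E
```

```text
{'clock': 20.05, 'eef_pos': [0.4812, -0.1334, 0.286], 'tool_rot': [21.4415, 89.8561, 10.9228], 'force': [-3.4894, -4.1431, -3.3453], 'opening': 0.0139, 'joints': [-24.3673, 3.7156, 101.8673, 0.0864, 74.2996, -13.8719]}
tool force [ 3.33471179 -4.71358211 -2.68220026]
```

jog_arm(series=[[0, 0.4, 0, 0], [0, 0.8, 0, 0], [0, 1.2, 0, 0], [0, 1.6, 0, 0], [0, 2.0, 0, 0]])

```text
clock: 20.55
eef_pos: [0.4848, -0.1136, 0.286]
tool_rot: [15.4, 89.9, 4.8]
force: [-3.8, -6.3, -4.1]
opening: 0.0137
```

jog_arm(series=[[0, 0.08, 0, 0], [0, 0.16, 0, 0], [0, 0.24, 0, 0], [0, 0.32, 0, 0], [0, 0.4, 0, 0]])

```text
clock: 21.05
eef_pos: [0.4855, -0.1097, 0.286]
tool_rot: [6.0, 89.9, -4.5]
force: [-2.6, -5.3, -3.5]
opening: 0.0144
```

```bash
python3 - <<'E'
from h import *
s=st(); cap('scene','s6'); R=Rn.from_euler('xyz',s['tool_rot'],degrees=True).as_matrix();print('tool force',R.T@s['force'], np.linalg.norm(s['eef_pos']-np.array([.475,-.165,.286])))
E
```

```text
{'clock': 21.05, 'eef_pos': [0.4855, -0.1097, 0.286], 'tool_rot': [6.0341, 89.9004, -4.4971], 'force': [-2.5868, -5.338, -3.5181], 'opening': 0.0144, 'joints': [-21.6197, 3.5331, 102.0648, 0.0305, 74.3069, -11.0967]}
tool force [ 3.51437564 -5.72152846 -1.57366411] 0.05627310485254318
```

Travelled 56.3 mm with about 5.7 N, so the rod is being pushed. Continuing slowly.

jog_arm(series=[[0, 0.04, 0, 0], [0, 0.08, 0, 0], [0, 0.12, 0, 0], [0, 0.15, 0, 0]])

```text
clock: 21.5
eef_pos: [0.4857, -0.1083, 0.286]
tool_rot: [-15.0, 89.9, -25.5]
force: [-2.3, -8.0, -4.6]
opening: 0.0143
```

jog_arm(series=[[0, 0.04, 0, 0], [0, 0.08, 0, 0], [0, 0.12, 0, 0], [0, 0.12, 0, 0]])

```text
clock: 21.9
eef_pos: [0.4859, -0.1074, 0.286]
tool_rot: [-42.8, 89.9, -53.4]
force: [-3.0, -9.6, -4.9]
opening: 0.0143
```

jog_arm(series=[[0, 0.04, 0, 0], [0, 0.08, 0, 0], [0, 0.1, 0, 0], [0, 0.1, 0, 0]])

```text
clock: 22.3
eef_pos: [0.486, -0.1069, 0.286]
tool_rot: [-63.0, 89.8, -73.5]
force: [-2.3, -11.0, -4.2]
opening: 0.0146
```

```bash
python3 - <<'E'
from h import *
s=st(); cap('scene','s7');cap('side','d7');cap('wrist','w7')
a=cv2.imread('pics/scene0.png')
a=cv2.imread('pics/s7.png')[195:325,180:350];b=cv2.imread('pics/w7.png')[0:300,200:450]
a=cv2.resize(a,None,fx=3,fy=3,interpolation=2); b=cv2.resize(b,None,fx=1.14,fy=1.3)
h=390; cv2.imwrite('pics/c7.png',np.hstack([a[:h],b[:h]])); print(a.shape,b.shape)
E
```

```text
{'clock': 22.3, 'eef_pos': [0.486, -0.1069, 0.286], 'tool_rot': [-62.9804, 89.8029, -73.5435], 'force': [-2.3337, -11.03, -4.2119], 'opening': 0.0146, 'joints': [-21.2383, 3.5234, 102.0736, -0.162, 74.2826, -10.6315]}
(390, 510, 3) (390, 285, 3)
```

View pics/c7.png

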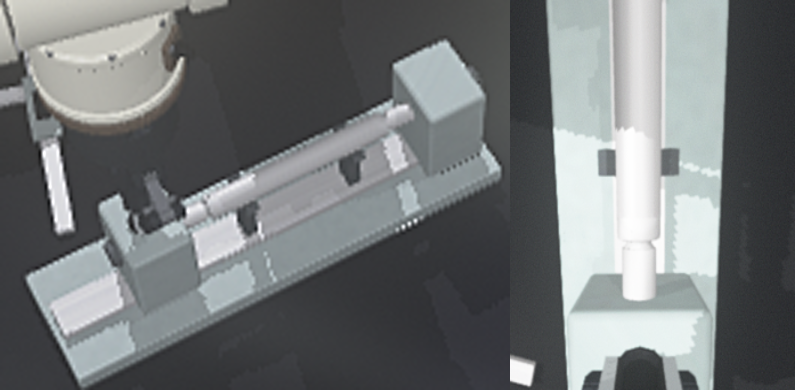

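Both cones are mostly inside the rod. One firmer push to check for a hard stop.

jog_arm(series=[[0, 0.08, 0, 0], [0, 0.15, 0, 0], [0, 0.22, 0, 0], [0, 0.22, 0, 0]])

```text
clock: 22.85
eef_pos: [0.4862, -0.1057, 0.286]
tool_rot: [-76.5, 89.6, -87.1]
force: [-4.1, -19.9, -5.0]
opening: 0.0143
```

jog_arm(series=[[0, 0.1, 0, 0], [0, 0.2, 0, 0], [0, 0.3, 0, 0], [0, 0.3, 0, 0]])

```text
clock: 23.25
eef_pos: [0.4865, -0.1044, 0.286]
tool_rot: [-83.5, 89.4, -94.1]
force: [-7.4, -29.3, -5.9]
opening: 0.0139
```

```bash
python3 - <<'E'
from h import *
st(); cap('scene','s8'); cap('wrist','w8')
im7,m7=load('w7');im8,m8=load('w8')
# columns through shank: rows where brightness changes
def prof(f):
    im,m=load(f); g=cv2.cvtColor(im,6); return g[150:240,312].tolist()
print(prof('w7'));print(prof('w8'))
E
```

```text
{'clock': 23.25, 'eef_pos': [0.4865, -0.1044, 0.286], 'tool_rot': [-83.4812, 89.3836, -94.1132], 'force': [-7.4483, -29.283, -5.877], 'opening': 0.0139, 'joints': [-20.8074, 3.5236, 102.0773, -0.6135, 74.223, -10.0095]}
[250, 249, 249, 249, 250, 249, 249, 249, 249, 249, 249, 249, 249, 249, 249, 249, 249, 250, 252, 252, 252, 252, 252, 252, 252, 252, 252, 252, 251, 250, 249, 250, 249, 248, 243, 236, 238, 247, 250, 251, 252, 250, 249, 251, 252, 252, 252, 252, 251, 252, 252, 252, 252, 252, 251, 252, 251, 252, 252, 251, 251, 252, 251, 252, 252, 251, 251, 251, 251, 251, 252, 251, 251, 251, 251, 251, 251, 251, 252, 252, 246, 204, 163, 163, 162, 160, 163, 167, 179, 200]
[249, 249, 249, 249, 250, 249, 249, 248, 248, 249, 249, 248, 249, 249, 249, 249, 249, 249, 250, 251, 252, 252, 253, 252, 252, 252, 252, 252, 251, 251, 250, 250, 249, 249, 248, 244, 236, 238, 246, 250, 252, 250, 249, 251, 252, 252, 251, 252, 252, 251, 252, 252, 252, 252, 252, 251, 251, 252, 251, 251, 251, 251, 251, 251, 251, 251, 251, 251, 251, 251, 251, 251, 251, 251, 251, 251, 251, 250, 251, 252, 241, 181, 159, 162, 164, 163, 161, 169, 185, 203]
```

The stop is hard: 29 N, and the rod-end-to-block distance no longer changes. Letting go under forward pressure, then retreating.

jog_arm(series=[[0, 0.1, 0, 0], [0, 0.1, 0, 0], [0, 0.1, 0, 0], [0, 0.1, 0, 0], [0, 0.1, 0, 0]], gripper=6)

```text
clock: 23.85
eef_pos: [0.4867, -0.1033, 0.2861]
tool_rot: [-82.2, 89.4, -92.8]
force: [0.4, -0.3, 0.3]
opening: 0.06
```

jog_arm(series=[[-1, 0, 0, 0], [-3, 0, 0, 0], [-6, 0, 0, 0], [-10, 0, 0, 0], [-14, 0, 0, 0]])

```text
clock: 24.35
eef_pos: [0.4864, -0.1016, 0.4283]
tool_rot: [-80.9, 89.4, -91.5]
force: [0.1, -0.2, -0.2]
opening: 0.0601
```

jog_arm(series=[[0, -1, 0, 0], [0, -3, 0, 0], [0, -3, 0, 0]])

```text
clock: 24.65
eef_pos: [0.4805, -0.1323, 0.429]
tool_rot: [-79.2, 89.4, -89.9]
force: [-1.1, 0.5, -0.1]
opening: 0.0599
```

```bash
python3 - <<'E'
from h import *
st(); cap('wrist','w9'); cap('scene','s9')
cv2.imwrite('pics/c9.png',cv2.resize(np.vstack([load('w9')[0][0:300,120:520]]),None,fx=2,fy=2,interpolation=2))
E
```

```text
{'clock': 24.65, 'eef_pos': [0.4805, -0.1323, 0.429], 'tool_rot': [-79.236, 89.3735, -89.9196], 'force': [-1.0512, 0.4572, -0.1081], 'opening': 0.0599, 'joints': [-24.0867, -1.0593, 89.8651, -0.5717, 90.9376, -13.4138]}
```

View pics/c9.png

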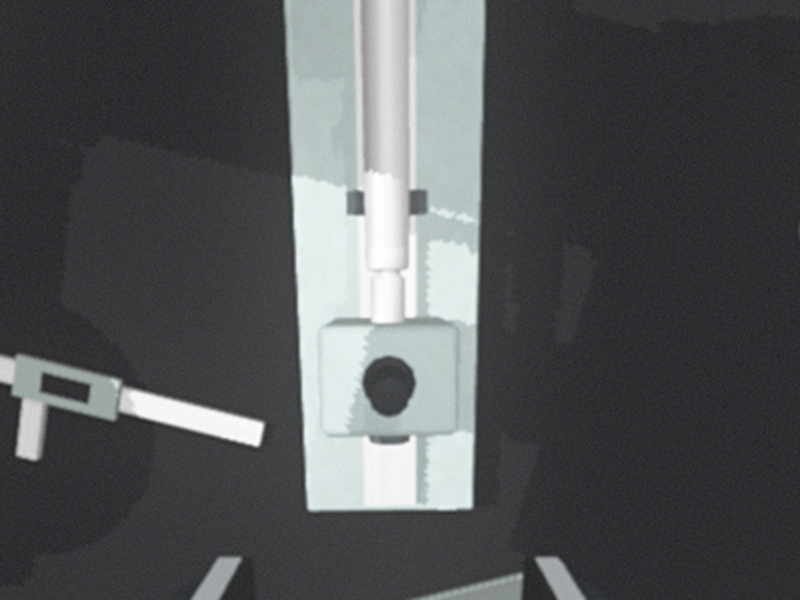

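View pics/s9.png

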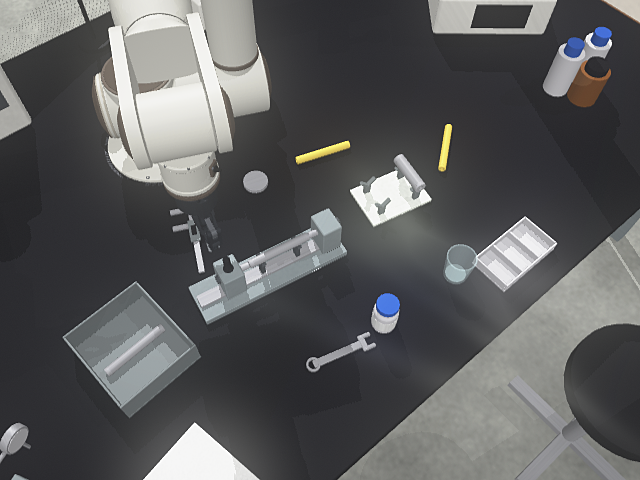

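Final views: the rejected rod is in the crate, the thick rod is on the rack, the jar is standing, and the new rod is between the points. One last measured view will include both ends.

jog_arm(series=[[0, 3, 0, 0], [0, 7, 0, 0], [0, 10, 0, 0], [0, 10, 0, 0]])

```text
clock: 25.15
eef_pos: [0.4995, -0.0297, 0.4275]
tool_rot: [-82.5, 89.5, -93.0]
force: [-0.3, -0.1, -0.4]
opening: 0.0599
```

```bash
python3 - <<'E'
from h import *
st(); cap('wrist','w10')
cv2.imwrite('pics/c10.png',cv2.resize(load('w10')[0][0:300,200:440],None,fx=2,fy=2,interpolation=2))
E
```

```text
{'clock': 25.15, 'eef_pos': [0.4995, -0.0297, 0.4275], 'tool_rot': [-82.527, 89.4835, -93.0061], 'force': [-0.2797, -0.1184, -0.4004], 'opening': 0.0599, 'joints': [-12.0755, -0.749, 89.7268, -0.5101, 90.9408, -1.6051]}
```

View pics/c10.png

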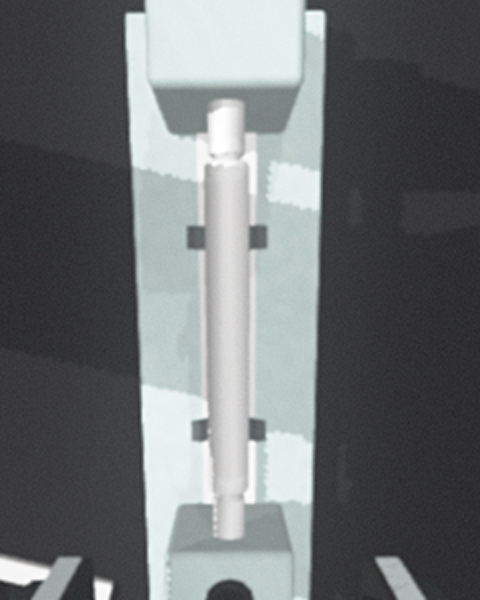

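```bash
python3 - <<'E'
from h import *
im,m=load('w10'); H=np.array([.518,.0801]);u=np.array([.1805,.9836]);O=H-.069*u
f=lambda x,y,z:((ray(m,(x/2+200,y/2),z)[:2]-O)@u*1000).round(1)
print('head end',f(227,163,.0895),'tail end',f(230,491,.0895),'head shoulder',f(227,152,.088),'tail shoulder',f(230,497,.088),'saddles',f(227,237,.08),f(229,430,.08),'headblock top edge',f(227,83,.105),'tailblock top edge',f(230,549,.105))
g=cv2.cvtColor(im,6); print('head rows 70-90',g[70:90,313].tolist());print('tail rows 240-256',g[240:256,315].tolist())
# widths around each end (bright run at row)
i2,m2=load('w9'); f2=lambda x,y,z:((ray(m2,(x/2+120,y/2),z)[:2]-O)@u*1000).round(1)
print('w9: rod end',f2(387,268,.088),'shoulder',f2(387,275,.086),'block edge',f2(387,320,.105),'post top',f2(389,394,.146),'foot',f2(389,382,.108),'saddle',f2(387,203,.08))
E
```

```text
head end 74.4 tail end -71.6 head shoulder 78.9 tail shoulder -75.2 saddles 45.3 -43.5 headblock top edge 100.6 tailblock top edge -95.5
head rows 70-90 [251, 251, 251, 251, 251, 244, 226, 221, 235, 242, 249, 252, 249, 237, 229, 227, 227, 228, 227, 224]
tail rows 240-256 [223, 227, 226, 226, 225, 224, 221, 213, 214, 219, 220, 226, 225, 225, 227, 226]
w9: rod end -73.3 shoulder -76.2 block edge -95.1 post top -120.7 foot -121.4 saddle -45.3
```

```bash
python3 -c "
from h import *
print(r.job_done()); print(r.observe()['clock'])"
```

```text
the job is handed in; nothing more can be done
None
the job is handed in; nothing more can be done
```

The job is done and handed in at about 25 s of the 66 s allowed. I put the rejected rod in the crate and lowered the slim rack rod into the saddles. I released it only once its weight had come off the wrist. I then slid the tailstock up by its post until it stopped hard at about 29 N, opened the gripper and retreated.

**Last checks:**
- **Tailstock:** its block edge measured -95.5 mm against a nominal -98. The headstock edge, which is fixed, read high by the same 2.6 mm. With that offset taken off, the travel is about 60 mm, which is fully home.
- **Post:** with the same correction it agrees with home, at about -123.5 mm.
- **Rod ends:** the visible gaps from rod end to cone shoulder measured about 4.5 mm at the head and 3 to 3.6 mm at the tail. The nominal gap is 3.5 mm and my pixel picks are good to about 1 mm, so the head end is slightly high but within what I can resolve.
- **Rest of the scene:** the final scene view shows the rejected rod in the crate, the short thick rod still on the rack and the jar standing. The gripper is open and clear, and the wrist force is about zero.

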